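# Set the painted buildings out on the model railway layout

## Task

Set the four painted model buildings out on the model railway layout: stand each upright in the middle of the paved plot whose dark footprint has its own shape and size, with its walls in line with the footprint, and set it down rather than dropping it. Leave the two buildings that are still in grey primer standing where they are on the cutting mat.

Things in the scene. Friction and masses are not known exactly. Their poses are not given: they have to be found in the camera images.
- goods_shed: Painted model goods shed: red-brick walls, black pitched slate roof with pale roof lights. 100 mm long (x) by 48 mm wide (y); flat vertical walls to 46 mm height, ridge along x at 70 mm. About 0.1 to 0.2 kg. Origin: underside centre, z up. Starts on the 3 mm green cutting mat at the robot's right, 110 mm or more (centres) from the others.
- signal_box: Painted model signal box: brick below, dark green cabin with cream-framed windows above, green pitched roof. 74 mm long (x) by 42 mm wide (y); flat vertical walls to 56 mm height, ridge along x at 77 mm, vents to 83 mm. 0.05 to 0.15 kg. Origin: underside centre, z up. Starts on the 3 mm green cutting mat at the robot's right, 110 mm or more (centres) from the others.
- water_tower: Painted model water tower, round: brick base 48 mm in diameter to 46 mm height, above it a blue tank 56 mm in diameter from 46 to 72 mm, low blue cone roof to 82 mm. 0.05 to 0.15 kg. Its z axis is the axis of the tower. Origin: underside centre, z up. Starts on the 3 mm green cutting mat at the robot's right, 110 mm or more (centres) from the others.
- lamp_hut: Painted model hut, square: yellow walls, orange tiled pyramid roof. 54 mm by 54 mm; flat vertical walls to 46 mm height, top of the roof at 72 mm; x and y are square to the walls. 0.05 to 0.15 kg. Origin: underside centre, z up. Starts on the 3 mm green cutting mat at the robot's right, 110 mm or more (centres) from the others.
- grey_signal_box: The same form and size as the painted signal box but in plain grey primer all over: not finished, must stay where it is on the mat. Origin: underside centre, z up.
- grey_hut: The same form and size as the painted hut but in plain grey primer all over: not finished, must stay where it is on the mat. Origin: underside centre, z up.
- shed_plot: Pale paved slab, 124 by 72 mm, with a dark brown footprint 100 mm (x) by 48 mm (y) in its middle: the goods shed's plot. Fixed on the layout board (18 mm thick, trees and wagon at its edges under 120 mm high) to the robot's left. Origin: centre of the slab's underside; its top, where the building stands, is 4 mm above the origin.
- signal_box_plot: Pale paved slab, 98 by 66 mm, with a dark brown footprint 74 mm (x) by 42 mm (y) in its middle: the signal box's plot. Fixed on the layout board (18 mm thick, trees and wagon at its edges under 120 mm high) to the robot's left. Origin: centre of the slab's underside; its top, where the building stands, is 4 mm above the origin.
- tower_plot: Pale paved round slab, 72 mm in diameter, with a dark brown round footprint 48 mm in diameter in its middle: the water tower's plot. Fixed on the layout board (18 mm thick, trees and wagon at its edges under 120 mm high) to the robot's left. Origin: centre of the slab's underside; its top, where the building stands, is 4 mm above the origin.
- hut_plot: Pale paved slab, 78 by 78 mm, with a dark brown square footprint 54 by 54 mm (sides along x and y) in its middle: the hut's plot. Fixed on the layout board (18 mm thick, trees and wagon at its edges under 120 mm high) to the robot's left. Origin: centre of the slab's underside; its top, where the building stands, is 4 mm above the origin.

How it is judged:
By the outcome, as a careful person would: the job done as asked, in the order asked, and still so for the second after the job is handed in, with the robot touching nothing.
It also fails if it takes over 115 s, if anything falls off the work surface, if the arm or the gripper's body presses on something with over 40 N, if the wrist force passes 120 N, or if a joint passes its speed limit or range.

## Robot

A 7-joint arm with a two-finger parallel gripper is mounted at the origin on the work surface. World frame = base frame: x ahead of the robot, y to its left, z up, the work surface at z = 0. Lengths are in m, angles in rad, forces in N, time in s.
With the tool pointing down it reaches from about 0.425 to 0.925 m from the base axis. Payload 6.8 kg.
Tool frame: the origin (TCP) lies where the fingers leave the gripper's body, on its centre line; the fingertips stand 73 mm ahead of it and the grasp point (between the pads) lies 54 mm ahead of it; z points along the fingers, y is the line along which they close (so a half turn about z gives the same grasp; the last joint's range is limited). The gripper opens to 85 mm and grips with 20 to 120 N. Pads are 22 mm wide; open, the fingers measure 114 mm over their backs; the gripper's body (76 mm by 85 mm) begins 54 mm behind the grasp point. The pads swing forward as they close: fully open they stand 13 mm farther back than shut.
Start: joints at [-1.341, 0.477, 0.022, 1.555, -0.011, 1.109, -0.083], TCP at [0.224, 0.637, 0.304] pointing down, gripper open.
Joint ranges: [-2.96, 2.96], [-0.34, 2.1], [-1.41, 1.46], [0.24, 2.44], [-1.37, 4.51], [0.17, 1.92], [-2.96, 2.96]. Speed limits (rad/s): [2.39, 2.39, 3.14, 3.14, 3.14, 3.14, 3.14].

## Interface

Orientations are given as a rotation vector (axis times angle).
In Python, from bench import r, grab_frame, camera_info gives the robot as it stands.
- The arm moves only by the shell command python3 -m pendant 'ROWS' [OPENING] [FORCE]. ROWS is a JSON list of rows, 1 to 5 of them, each an object with the fields tx, ty, tz (the shift in m), wx, wy, wz (a rotation vector in rad); a field left out counts as zero; each row is the pose to reach, as a shift and turn from the pose commanded when the command began, along the tool's axes at that moment; what a row does not reach only later rows make up. A row lasts 1/10 s, in which the tool goes at most 0.05 m and 0.15 rad, less where a joint would pass 70% of its speed; a pose out of reach is approached as far as the arm can. OPENING is the finger opening in m, set as the command begins (- or left out keeps the last). The fingers move at their own pace and stop on an object; FORCE is the grip in N (left out, the last holds). Time passes only in rows, so rows that do not move let the fingers close. It prints the time, the measured TCP pose, the force, the opening and the grip force at its end. Input that does not fit is refused with a message, and nothing moves.
- r.get_obs(): the state, without advancing time (a new reading comes with each control period).
- grab_frame(name): name is "scene" or "side" or "wrist"; returns (picture, depth): 384x512x3 uint8, blue, green, red; 384x512 float32, m along the optical axis (not along the pixel's ray), 0 where there is no reading.
- camera_info(name): a dict with "camera_matrix" (3x3 intrinsics, pixels), "k1" (the pictures are not rectified: a ray, as slopes to the right and down, at radius r is drawn at 1 + k1 r^2 times it, then the intrinsics apply), "R" (3x3) and "t" (3): a world point X has camera coordinates R X + t. Camera axes: x right, y down, z forward; pixel columns grow to the right and rows downward; lengths in m; the calibration is good to about 2 mm. A picture is of the moment at which its call begins: read the wrist's pose just before it. camera_info takes no time and is no camera call; for the wrist camera it gives the pose at the moment of the call.
- r.hand_in(): hands the job in; it is judged then, once.
The state is a dict: "clock": time; "joints": joint angles; "qvel": joint speeds; "tau": joint torques, N m; "tcp_pos": TCP position; "orientation": TCP orientation; "contact_force": force on the tool from outside, world axes, zero at the start; "moment": the same for the moment, N m; "grip_width": finger opening in m; "gripper_force": force on a finger pad.
Only numpy, scipy, OpenCV 4.12 (cv2) and the standard library are available. Lean on these libraries where they do the work, as an engineer would, in place of code of your own. Each camera call takes 0.05 s, during which the arm holds its last target. There are 200 camera calls.

## Working session

There is one attempt and no reset: what is moved stays moved. The work goes in short steps, Python scripts to look and compute and a shell command to move; the robot and the scene stay as the last step left them, time stands still between calls to the robot, and variables do not carry over. Pictures are saved under pics/ and viewed, at most 14 in all, crops included, and the job is handed in when it is done.

```bash
ls; mkdir -p pics; python3 - <<'E'
from bench import r, grab_frame, camera_info
import cv2,numpy as np
o=r.get_obs(); print({k:np.round(v,3) for k,v in o.items()})
for n in("scene","side","wrist"):
    c=camera_info(n); print(n,np.round(c["camera_matrix"],1).tolist(),c["k1"],np.round(c["R"],3).tolist(),np.round(c["t"],3))
for n in("scene","side"):
    p,d=grab_frame(n); cv2.imwrite(f"pics/{n}0.png",p); np.save(f"pics/{n}0.npy",d)
a=cv2.imread("pics/scene0.png");b=cv2.imread("pics/side0.png")
E
```

```text
pics
{'clock': np.float64(0.0), 'joints': array([-1.341,  0.478,  0.022,  1.556, -0.012,  1.109, -0.083]), 'qvel': array([-0.001, -0.001, -0.   ,  0.001, -0.002, -0.001,  0.002]), 'tau': array([ 0.0000e+00, -5.9644e+01,  1.6080e+00, -2.8120e+01,  1.2000e-02,
        9.0000e-03,  0.0000e+00]), 'tcp_pos': array([0.224, 0.636, 0.303]), 'orientation': array([-5.280e-01, -3.097e+00,  3.000e-03]), 'contact_force': array([ 0.116, -1.234,  0.253]), 'moment': array([-0.007, -0.03 ,  0.044]), 'gripper_force': np.float64(0.0), 'grip_width': np.float64(0.085)}
scene [[372.0, 0.0, 253.6], [0.0, 372.0, 192.3], [0.0, 0.0, 1.0]] -0.051035570452067254 [[-0.695, 0.719, -0.016], [0.59, 0.557, -0.585], [-0.412, -0.416, -0.811]] [ 0.358 -0.252  1.232]
side [[352.8, 0.0, 253.0], [0.0, 352.8, 195.8], [0.0, 0.0, 1.0]] -0.0015448791398163487 [[-0.977, -0.214, 0.016], [-0.177, 0.758, -0.628], [0.123, -0.616, -0.778]] [0.482 0.146 0.86 ]
wrist [[304.1, 0.0, 251.6], [0.0, 304.1, 190.0], [0.0, 0.0, 1.0]] -0.057007420094304886 [[0.33, 0.944, -0.0], [0.892, -0.312, 0.327], [0.308, -0.108, -0.945]] [-0.674 -0.043  0.381]
```

View pics/scene0.png

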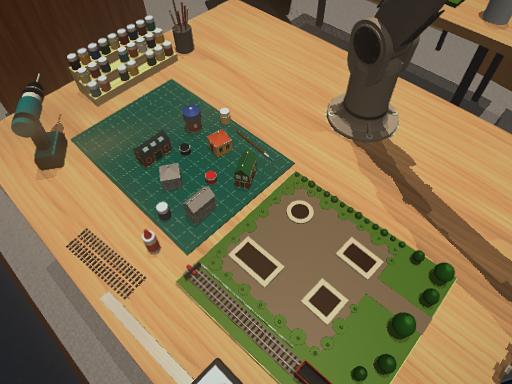

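View pics/side0.png

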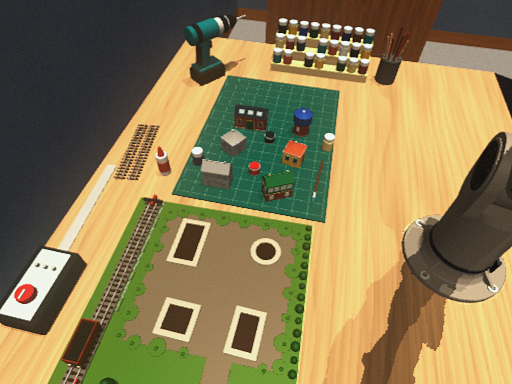

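The scene view shows the mat with six buildings: shed (152,148), tower (192,120), lamp hut (220,145), green signal box (245,170), grey hut (170,177), grey box (200,204). The plots are tower (300,211), shed (256,261), signal box (360,257) and hut (325,300). The side view agrees.

```bash
cat > h.py <<'E'
import numpy as np,cv2
from scipy.spatial.transform import Rotation as Ro
from bench import r,grab_frame,camera_info
def info(n):
    c=camera_info(n); return [np.array(c["camera_matrix"]),float(c["k1"]),np.array(c["R"]),np.array(c["t"])]
def proj(c,X):
    K,k,R,t=c; p=np.asarray(X)@R.T+t; s=p[...,:2]/p[...,2:]; s=s*(1+k*(s**2).sum(-1,keepdims=True))
    return s*[K[0,0],K[1,1]]+K[:2,2]
def slopes(c,uv):
    K,k,R,t=c; d=(np.asarray(uv,float)-K[:2,2])/[K[0,0],K[1,1]]; s=d
    for _ in range(8): s=d/(1+k*(s**2).sum(-1,keepdims=True))
    return s
def cloud(c,depth):
    v,u=np.mgrid[:depth.shape[0],:depth.shape[1]]; s=slopes(c,np.stack([u,v],-1))
    p=np.dstack([s,np.ones(depth.shape)])*depth[...,None]
    return (p-c[3])@c[2]
def ortho(c,img,z,x0,x1,y0,y1,res):   # rows: x descending, cols: y descending (seen from above, x up, y left)
    xs=np.arange(x1,x0,-res);ys=np.arange(y1,y0,-res); X,Y=np.meshgrid(xs,ys,indexing='ij')
    uv=proj(c,np.stack([X,Y,np.full(X.shape,z)],-1)).astype(np.float32)
    return cv2.remap(img,uv[...,0],uv[...,1],cv2.INTER_LINEAR)
def snap(n,tag):
    c=info(n);p,d=grab_frame(n); cv2.imwrite(f"pics/{tag}.png",p); np.savez(f"pics/{tag}.npz",d=d,K=c[0],k=c[1],R=c[2],t=c[3]); return c,p,d
def load(tag):
    f=np.load(f"pics/{tag}.npz"); return [f['K'],float(f['k']),f['R'],f['t']],cv2.imread(f"pics/{tag}.png"),f['d']
def tri(c1,u1,c2,u2):
    A=[];b=[]
    for c,u in((c1,u1),(c2,u2)):
        d=c[2].T@np.append(slopes(c,u),1); d/=np.linalg.norm(d); P=np.eye(3)-np.outer(d,d); o=-c[2].T@c[3]; A.append(P);b.append(P@o)
    return np.linalg.lstsq(np.vstack(A),np.hstack(b),rcond=None)[0]
def go(x,y,z,yaw):
    """tool-axes shift/turn to TCP (x,y,z), tool down with its closing axis y at world angle yaw (mod pi)"""
    o=r.get_obs(); R=Ro.from_rotvec(o["orientation"]); p=np.array(o["tcp_pos"])
    best=None
    for k in(-1,0,1):
        a=yaw+k*np.pi; yv=np.array([np.cos(a),np.sin(a),0]); zv=np.array([0,0,-1.]); T=Ro.from_matrix(np.c_[np.cross(yv,zv),yv,zv])
        rv=(R.inv()*T).as_rotvec()
        if best is None or np.linalg.norm(rv)<np.linalg.norm(best): best=rv
    print("d",np.round(R.inv().apply(np.array([x,y,z])-p),4),"rv",np.round(best,4),"q7",round(float(o["joints"][6]),2))
E
python3 - <<'E'
from h import *
# clouds -> height maps; report blobs
for n in("scene","side"):
    c,p,d=snap(n,n+"1"); P=cloud(c,d)
    print(n, "mat z", np.round(np.median(P[(d>0)&(P[...,0]>.3)&(P[...,0]<.9)&(P[...,1]<-.1)&(P[...,1]>-.5)][:,2]),4))
    H=np.full((320,560),0.,np.float32) # res 2.5mm, x .2..1.0, y .7..-.7
    i=((1.0-P[...,0])/.0025).astype(int); j=((.7-P[...,1])/.0025).astype(int)
    m=(d>0)&(i>=0)&(i<320)&(j>=0)&(j<560)&(P[...,2]<.2)
    np.maximum.at(H,(i[m],j[m]),P[...,2][m]); H=cv2.morphologyEx(H,cv2.MORPH_CLOSE,np.ones((3,3)))
    nb,L,S,C=cv2.connectedComponentsWithStats((H>.03).astype(np.uint8))
    for a in range(1,nb):
        if S[a,4]>60:
            rr=cv2.minAreaRect(np.argwhere(L==a)[:,::-1].astype(np.float32)); print(np.round([1-rr[0][1]*.0025,.7-rr[0][0]*.0025],3),"size",np.round(np.array(rr[1])*2.5),"ang",round(rr[2],1),"h",np.round(H[L==a].max(),3))
    o=ortho(c,p,.02,.2,1.,-.7,.7,.0025); cv2.imwrite(f"pics/o_{n}.png",o)
    
c,p,d=snap("wrist","w1")
E
python3 - <<'E'
import cv2,numpy as np
a=cv2.imread("pics/o_scene.png");b=cv2.imread("pics/w1.png");
cv2.imwrite("pics/c1.png",np.vstack([a,np.pad(cv2.resize(b,(320,240)),((0,0),(0,240),(0,0)))]))
E
```

```text
scene mat z 0.0033
[0.864 0.238] size [ 49. 102.] ang 46.7 h 0.07
[ 0.771 -0.614] size [191.  73.] ang 44.2 h 0.2
[ 0.778 -0.1  ] size [29. 30.] ang 8.1 h 0.099
[0.753 0.028] size [33. 45.] ang 37.9 h 0.045
[0.745 0.376] size [78. 35.] ang 0.0 h 0.067
[ 0.696 -0.161] size [32. 32.] ang 45.0 h 0.053
[0.67  0.446] size [25. 28.] ang 90.0 h 0.061
[ 0.619 -0.1  ] size [78. 45.] ang 90.0 h 0.089
[ 0.609 -0.24 ] size [61. 56.] ang 31.0 h 0.076
[0.618 0.474] size [35. 34.] ang 45.0 h 0.072
[ 0.58  -0.359] size [100.  48.] ang 90.0 h 0.08
[0.529 0.457] size [48. 42.] ang 45.0 h 0.087
[ 0.528 -0.159] size [31. 27.] ang 33.7 h 0.034
[ 0.508 -0.299] size [28. 26.] ang 56.3 h 0.034
[ 0.45  -0.095] size [79. 46.] ang 60.9 h 0.088
[ 0.423 -0.234] size [59. 58.] ang 13.4 h 0.076
[ 0.419 -0.363] size [58. 55.] ang 90.0 h 0.088
[0.429 0.473] size [33. 36.] ang 76.0 h 0.068
[0.362 0.462] size [45. 35.] ang 0.0 h 0.081
[0.357 0.399] size [25. 27.] ang 36.9 h 0.06
[ 0.331 -0.308] size [32. 30.] ang 45.0 h 0.053
side mat z 0.0033
[0.894 0.302] size [102. 170.] ang 90.0 h 0.08
[ 0.774 -0.619] size [197.  76.] ang 40.0 h 0.2
[ 0.777 -0.1  ] size [32. 28.] ang 63.4 h 0.099
[0.752 0.026] size [30. 49.] ang 18.4 h 0.042
[0.742 0.391] size [35. 82.] ang 90.0 h 0.066
[ 0.696 -0.159] size [32. 32.] ang 90.0 h 0.053
[ 0.619 -0.095] size [79. 42.] ang 83.7 h 0.088
[ 0.609 -0.237] size [58. 57.] ang 35.0 h 0.078
[ 0.582 -0.358] size [103.  53.] ang 86.6 h 0.078
[ 0.529 -0.158] size [24. 27.] ang 31.0 h 0.034
[ 0.509 -0.296] size [22. 28.] ang 90.0 h 0.034
[ 0.451 -0.083] size [85. 43.] ang 80.2 h 0.089
[ 0.424 -0.233] size [59. 56.] ang 14.0 h 0.076
[ 0.42  -0.363] size [57. 57.] ang 45.0 h 0.087
[ 0.332 -0.308] size [30. 32.] ang 63.4 h 0.052
```

View pics/c1.png

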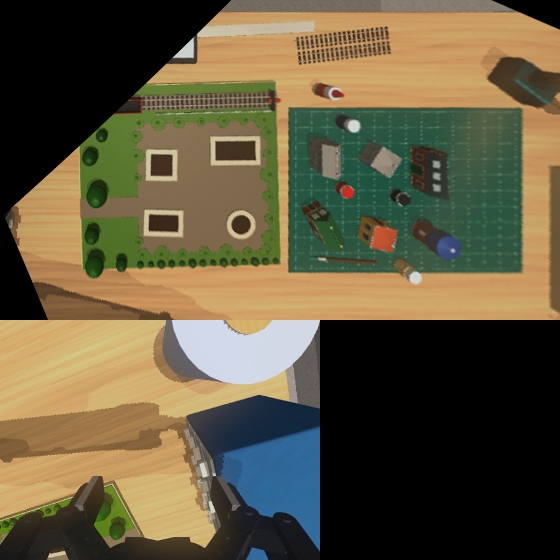

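The overhead map (2.5 mm/px) shows the plots: tower (240,224), shed (235,150), hut (161,165), box (163,223). The painted buildings are at right: shed (430,170), box (322,225), hut (378,233), tower (436,240). Next I refine the plots and buildings from both fixed views.

```bash
python3 - <<'E'
from h import *
G={"tower":(.44,.10,.05),"shed":(.625,.1125,.08),"hut":(.5875,.2975,.06),"box":(.4425,.2925,.07)}
V={n:load(n+"1") for n in("scene","side")}
for k,(x,y,h) in G.items():
    for n,(c,p,d) in V.items():
        P=cloud(c,d); m=(np.hypot(P[...,0]-x,P[...,1]-y)<.03)&(d>0); z=np.median(P[m][:,2])
        o=ortho(c,p,.022,x-h,x+h,y-h,y+h,.0005); g=cv2.cvtColor(o,cv2.COLOR_BGR2GRAY)
        pale=(g>120).astype(np.uint8)
        g2=cv2.morphologyEx(pale,cv2.MORPH_OPEN,np.ones((5,5)))
        cs,_=cv2.findContours(g2,cv2.RETR_CCOMP,cv2.CHAIN_APPROX_NONE); 
        out=max(cs,key=cv2.contourArea); inn=[q for q in cs if cv2.contourArea(q)>1500*3 and q is not out]
        inn=max(inn,key=cv2.contourArea) if inn else None
        for nm,q in(("out",out),("in",inn)):
            if q is None: continue
            R=cv2.minAreaRect(q); print(k,n,nm,"z",round(float(z),4),np.round([x+h-R[0][1]*.0005,y+h-R[0][0]*.0005],4),np.round(np.array(R[1])*.5,1),round(R[2],1))
# buildings: cloud from both views, wall footprint fit
B={"shed":(.58,-.358,.075),"box":(.451,-.089,.06),"hut":(.424,-.234,.055),"tower":(.42,-.363,.05)}
for k,(x,y,h) in B.items():
    Q=[]
    for n,(c,p,d) in V.items():
        P=cloud(c,d); m=(np.hypot(P[...,0]-x,P[...,1]-y)<h)&(d>0)&(P[...,2]>.012)
        q=P[m]; Q.append(q); t=np.percentile(q[:,2],99)
        R=cv2.minAreaRect(q[:,:2].astype(np.float32)*1000); print(k,n,"top",round(t,4),len(q),np.round(R[0],1),np.round(R[1],1),round(R[2],1))
    q=np.vstack(Q);R=cv2.minAreaRect(q[:,:2].astype(np.float32)*1000); print(k,"both",np.round(R[0],1),np.round(R[1],1),round(R[2],1))
E
```

```text
tower scene out z 0.0227 [0.4402 0.0985] [73.5 73. ] 90.0
tower scene in z 0.0227 [0.4405 0.099 ] [48.1 48.8] 45.0
tower side out z 0.0223 [0.4402 0.1   ] [ 99.5 100. ] 90.0
tower side in z 0.0223 [0.4418 0.1002] [47.3 47.1] 29.7
shed scene out z 0.0225 [0.6247 0.1129] [ 75.2 127. ] 89.7
shed scene in z 0.0225 [0.6252 0.1125] [102.   49.5] -0.0
shed side out z 0.0223 [0.6215 0.1148] [155.5 152. ] -0.0
shed side in z 0.0223 [0.6262 0.1145] [ 48.  100.6] 89.3
hut scene out z 0.0231 [0.5886 0.2975] [82.1 81.2] 1.0
hut scene in z 0.0231 [0.5891 0.2972] [55.2 54.9] 1.1
hut side out z 0.0221 [0.5878 0.2977] [119.5 119.5] 90.0
hut side in z 0.0221 [0.5901 0.2983] [54.3 54.4] 0.7
box scene out z 0.0231 [0.4436 0.2922] [101.1  69.2] 1.6
box scene in z 0.0231 [0.4442 0.2923] [75.8 43.1] 1.7
box side out z 0.0221 [0.4428 0.2927] [139.5 139.5] 90.0
box side in z 0.0221 [0.4452 0.2933] [74.4 41.9] 1.6
shed scene top 0.0775 757 [ 579.4 -360.7] [ 51.3 101.5] 89.5
shed side top 0.0765 703 [ 582.  -358.7] [103.9  52.5] 5.0
shed both [ 580.7 -361.3] [104.4  53.5] 1.5
box scene top 0.0842 592 [448.5 -96.4] [79.2 44.4] 28.5
box side top 0.0849 746 [450.1 -94.8] [77.8 46.1] 26.4
box both [448.8 -96.2] [80.5 46.4] 27.7
hut scene top 0.0707 440 [ 421.8 -235.2] [58.6 56.6] 76.5
hut side top 0.0721 453 [ 423.7 -234.4] [57.8 55.5] 77.8
hut both [ 422.3 -234.9] [59.6 57.3] 77.0
tower scene top 0.0849 411 [ 418.  -364.3] [55.6 56.6] 87.6
tower side top 0.0841 418 [ 419.9 -363.5] [54.9 58.1] 35.4
tower both [ 418.3 -364.6] [58.4 56.6] 83.5
```

```bash
python3 -c "
from h import *
go(.55,.17,.31,0.0)"
```

```text
d [-0.4626 -0.3322 -0.0063] rv [-7.000e-04  5.000e-04  1.233e+00] q7 -0.08
```

```bash
python3 -m pendant '[{"tx": -0.2, "ty": -0.145}, {"tx": -0.2, "ty": -0.145}, {"tx": -0.2, "ty": -0.145}, {"tx": -0.2, "ty": -0.145}, {"tx": -0.2, "ty": -0.145}]' && python3 -m pendant '[{"tx": -0.2, "ty": -0.145}, {"tx": -0.2, "ty": -0.145}, {"tx": -0.2, "ty": -0.145}, {"tx": -0.2, "ty": -0.145}, {"tx": -0.2, "ty": -0.145}]' && python3 -m pendant '[{"tx": -0.062, "ty": -0.042, "tz": -0.006, "wz": 0.15}, {"tx": -0.062, "ty": -0.042, "tz": -0.006, "wz": 0.3}, {"tx": -0.062, "ty": -0.042, "tz": -0.006, "wz": 0.45}, {"tx": -0.062, "ty": -0.042, "tz": -0.006, "wz": 0.6}, {"tx": -0.062, "ty": -0.042, "tz": -0.006, "wz": 0.75}]' && python3 -m pendant '[{"wz": 0.15}, {"wz": 0.3}, {"wz": 0.45}, {"wz": 0.483}, {"wz": 0.483}]'
python3 - <<'E'
from h import *
c,p,d=snap("wrist","w2"); print(-c[2].T@c[3],r.get_obs()["tcp_pos"])
go(.449,-.05,.28,np.radians(27.2-90))
E
```

```text
clock: 0.75
tcp_pos: [0.3655, 0.4316, 0.304]
orientation: [0.529, 3.096, 0.0]
contact_force: [1.6, 0.6, -0.6]
grip_width: 0.0855
gripper_force: 0.0
clock: 1.25
tcp_pos: [0.506, 0.2285, 0.3041]
orientation: [0.529, 3.096, 0.0]
contact_force: [0.5, 0.4, 0.6]
grip_width: 0.0855
gripper_force: 0.0
clock: 1.75
tcp_pos: [0.5497, 0.1701, 0.3098]
orientation: [-1.635, -2.682, 0.0]
contact_force: [0.1, 0.2, 0.3]
grip_width: 0.0853
gripper_force: 0.0
clock: 2.25
tcp_pos: [0.5494, 0.1707, 0.3098]
orientation: [2.221, 2.222, -0.0]
contact_force: [1.0, 1.0, 0.8]
grip_width: 0.0855
gripper_force: 0.0
[0.54906201 0.25504752 0.38039389] [0.54945709 0.17061343 0.30984155]
d [-0.2205 -0.1007  0.0299] rv [-1.0000e-04  1.0000e-04  1.0973e+00] q7 -0.25
```

View pics/w2.png

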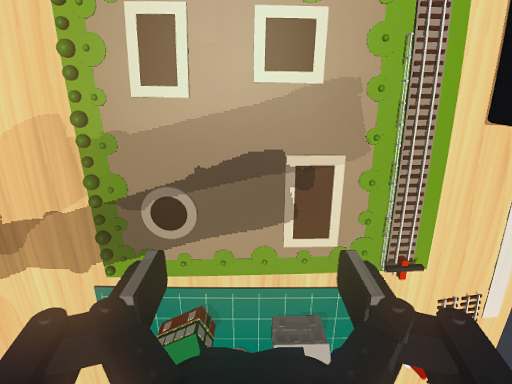

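The wrist view shows all four plots: box (158,50), hut (290,44), tower (168,212), shed (314,200), with the arm's shadow across the last two.

```bash
python3 - <<'E'
from h import *
c,p,d=load("w2"); P=cloud(c,d)
for k,x,y,h in(("tower",.441,.0995,.045),("shed",.6257,.1135,.074),("hut",.5895,.2977,.05),("box",.4447,.2928,.06)):
    o=ortho(c,p,.022,x-h,x+h,y-h,y+h,.0005); g=cv2.cvtColor(o,cv2.COLOR_BGR2GRAY)
    m=(np.hypot(P[...,0]-x,P[...,1]-y)<.02)&(d>0)
    t={"tower":85,"shed":105}.get(k,130)
    b=cv2.morphologyEx((g<t).astype(np.uint8),cv2.MORPH_OPEN,np.ones((7,7))); n,L=cv2.connectedComponents(b); s=int(h/.0005)
    cs,_=cv2.findContours((L==L[s,s]).astype(np.uint8),cv2.RETR_EXTERNAL,cv2.CHAIN_APPROX_NONE); q=max(cs,key=cv2.contourArea); R=cv2.minAreaRect(q)
    print(k,"z",np.round(np.median(P[m][:,2]),4),np.round([x+h-R[0][1]*.0005,y+h-R[0][0]*.0005],4),np.round(np.array(R[1])*.5,1),round(R[2],1))
E
```

```text
tower z 0.0224 [0.442  0.0998] [46.  46.5] 90.0
shed z 0.0224 [0.626  0.1138] [47.5 98.7] 89.3
hut z 0.0228 [0.5902 0.2983] [53.  53.3] 0.8
box z 0.0228 [0.445  0.2929] [73.2 41.4] 1.2
```

```bash
python3 -m pendant '[{"tx": -0.04, "ty": -0.02, "tz": 0.01, "wz": 0.14}, {"tx": -0.08, "ty": -0.04, "tz": 0.02, "wz": 0.28}, {"tx": -0.12, "ty": -0.06, "tz": 0.03, "wz": 0.42}, {"tx": -0.16, "ty": -0.08, "tz": 0.03, "wz": 0.55}, {"tx": -0.16, "ty": -0.08, "tz": 0.03, "wz": 0.55}]' 
python3 - <<'E'
from h import *
go(.449,-.095,.28,np.radians(27.2-90))
E
```

```text
clock: 2.8
tcp_pos: [0.4665, 0.0049, 0.2795]
orientation: [-2.748, -1.52, 0.004]
contact_force: [0.5, 1.1, 0.1]
grip_width: 0.0852
gripper_force: 0.0
d [-0.0939  0.0383 -0.0004] rv [-0.0015  0.0021  0.5358] q7 -0.55
```

```bash
python3 -m pendant '[{"tx": -0.05, "ty": 0.02, "wz": 0.14}, {"tx": -0.094, "ty": 0.038, "wz": 0.28}, {"tx": -0.094, "ty": 0.038, "wz": 0.42}, {"tx": -0.094, "ty": 0.038, "wz": 0.536}, {"tx": -0.094, "ty": 0.038, "wz": 0.536}]' 0.065
cat >> h.py <<'E'
def roof(tag,x,y,rad,zmin):
    c,p,d=snap("wrist",tag); P=cloud(c,d); m=(np.hypot(P[...,0]-x,P[...,1]-y)<rad)&(d>0)&(P[...,2]>zmin)
    # keep the component at the centre
    q=P[m]; R=cv2.minAreaRect(q[:,:2].astype(np.float32)*1000); print(len(q),"top",round(np.percentile(q[:,2],99),4),np.round(R[0],1),np.round(R[1],1),round(R[2],1)); return c,p,P,m
E
python3 - <<'E'
from h import *
o=r.get_obs();print(np.round(o["tcp_pos"],4),o["joints"][6])
c,p,P,m=roof("w3",.449,-.096,.06,.03)
E
```

```text
clock: 3.3
tcp_pos: [0.4531, -0.0896, 0.2801]
orientation: [3.05, 0.754, 0.001]
contact_force: [-0.3, -0.2, 0.0]
grip_width: 0.065
gripper_force: 0.0
[ 0.4531 -0.0896  0.2801] -0.8380931261543946
29697 top 0.2981 [449.  -95.9] [ 75.9 119.8] 28.2
```

View pics/w3.png

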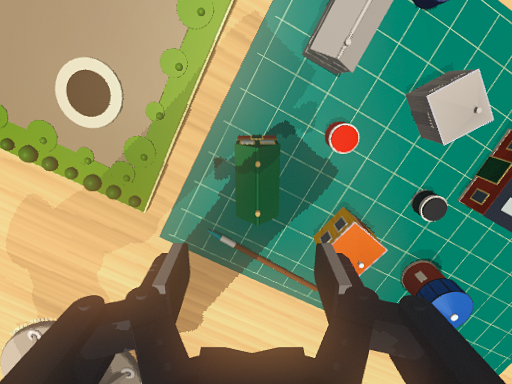

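The signal box appears at (258,180), its ridge vertical in the picture with vents at (258,164) and (258,213), so it is square to the fingers.

```bash
sed -i 's/&(P\[...,2\]>zmin)$/\&(P[...,2]>zmin)\&(P[...,2]<.1)/' h.py; python3 - <<'E'
from h import *
c,p,d=load("w3");P=cloud(c,d); m=(np.hypot(P[...,0]-.449,P[...,1]+.096)<.06)&(d>0)
for z0 in(.015,.035,.05,.06,.075):
    q=P[m&(P[...,2]>z0)&(P[...,2]<.1)]; R=cv2.minAreaRect(q[:,:2].astype(np.float32)*1000); print(z0,len(q),np.round(R[0],1),np.round(R[1],1),round(R[2],1),np.round(q[:,2].max(),4))
c1,p1,_=load("scene1")
for v in((258,164),(258,213)):
    X=P[v[1],v[0]]; print(X)
o=r.get_obs();print(np.round(o["tcp_pos"],4))
go(.450,-.0955,.28,np.radians(27.5-90))
E
```

```text
0.015 3650 [449.4 -96.8] [75.9 44.2] 28.2 0.0887
0.035 3514 [449.4 -96.8] [75.9 44.2] 28.2 0.0887
0.05 3440 [449.4 -96.8] [75.9 44.2] 28.2 0.0887
0.06 3339 [449.5 -96.8] [75.9 44.1] 28.1 0.0887
0.075 1299 [449.9 -97.2] [75.5 18.2] 27.6 0.0887
[ 0.47120894 -0.08599649  0.0874137 ]
[ 0.42916132 -0.10859532  0.08653402]
[ 0.4531 -0.0892  0.28  ]
d [-0.0057  0.0041  0.    ] rv [ 0.0001 -0.0003  0.0089] q7 -0.84
```

```bash
python3 -c "
from h import *
go(.4498,-.0968,.096,np.radians(28-90))"
```

```text
d [-0.0065  0.0051  0.184 ] rv [ 0.0001 -0.0003  0.0002] q7 -0.84
```

```bash
python3 -m pendant '[{"tx": -0.0065, "ty": 0.005, "tz": 0.04}, {"tx": -0.0065, "ty": 0.005, "tz": 0.08}, {"tx": -0.0065, "ty": 0.005, "tz": 0.12}, {"tx": -0.0065, "ty": 0.005, "tz": 0.15}, {"tx": -0.0065, "ty": 0.005, "tz": 0.15}]' && python3 -m pendant '[{"tz": 0.02}, {"tz": 0.034}, {"tz": 0.034}, {"tz": 0.034}]' && python3 -m pendant '[{}, {}, {}, {}, {}]' 0.03 30 && python3 -m pendant '[{}, {}, {}]'
```

```text
clock: 3.85
tcp_pos: [0.4474, -0.0962, 0.127]
orientation: [-3.046, -0.76, 0.011]
contact_force: [-0.9, 0.5, 0.3]
grip_width: 0.0647
gripper_force: 0.0
clock: 4.25
tcp_pos: [0.4502, -0.0969, 0.0971]
orientation: [3.049, 0.757, 0.002]
contact_force: [-0.2, -0.6, 0.1]
grip_width: 0.0653
gripper_force: 0.0
clock: 4.75
tcp_pos: [0.4502, -0.0969, 0.0971]
orientation: [3.049, 0.755, 0.003]
contact_force: [-1.5, 1.0, 7.9]
grip_width: 0.0416
gripper_force: 30.5
clock: 5.05
tcp_pos: [0.4502, -0.0969, 0.0971]
orientation: [3.05, 0.755, 0.003]
contact_force: [-0.3, -0.7, 8.5]
grip_width: 0.0416
gripper_force: 30.5
```

```bash
python3 -m pendant '[{"tz": -0.02}, {"tz": -0.06}, {"tz": -0.1}, {"tz": -0.14}, {"tz": -0.16}]' - 40 && python3 -m pendant '[{}, {}]'; python3 -c "
from h import *
go(.445,.293,.2571,np.radians(-1.4))"
```

```text
clock: 5.55
tcp_pos: [0.4501, -0.0975, 0.259]
orientation: [3.05, 0.754, 0.006]
contact_force: [0.5, 0.6, -1.4]
grip_width: 0.0416
gripper_force: 42.1
clock: 5.75
tcp_pos: [0.4491, -0.0965, 0.2558]
orientation: [-3.049, -0.755, -0.001]
contact_force: [-0.4, 0.2, -1.8]
grip_width: 0.0414
gripper_force: 42.1
d [ 0.1782 -0.3464 -0.0009] rv [-0.     -0.0012 -1.0607] q7 -0.76
```

```bash
python3 -m pendant '[{"tx": 0.015, "ty": -0.03}, {"tx": 0.035, "ty": -0.065}, {"tx": 0.055, "ty": -0.105}, {"tx": 0.075, "ty": -0.145}, {"tx": 0.095, "ty": -0.185}]' && python3 -m pendant '[{"tx": 0.02, "ty": -0.04, "wz": -0.1}, {"tx": 0.04, "ty": -0.08, "wz": -0.22}, {"tx": 0.06, "ty": -0.12, "wz": -0.34}, {"tx": 0.076, "ty": -0.15, "wz": -0.46}, {"tx": 0.083, "ty": -0.161, "wz": -0.56}]' && python3 -m pendant '[{"wz": -0.12}, {"wz": -0.24}, {"wz": -0.36}, {"wz": -0.46}, {"wz": -0.5}]' && python3 -m pendant '[{}, {}]'; python3 - <<'E'
from h import *
go(.445,.293,.1165,np.radians(-1.4))
c,p,d=snap("wrist","w4")
E
```

```text
clock: 6.25
tcp_pos: [0.4459, 0.1124, 0.2544]
orientation: [3.049, 0.754, -0.004]
contact_force: [1.2, 0.2, -1.2]
grip_width: 0.0417
gripper_force: 42.0
clock: 6.75
tcp_pos: [0.4439, 0.2961, 0.2537]
orientation: [-2.714, -1.581, 0.005]
contact_force: [-0.5, 0.0, -0.8]
grip_width: 0.0419
gripper_force: 42.0
clock: 7.25
tcp_pos: [0.4448, 0.2914, 0.2537]
orientation: [-2.246, -2.196, 0.006]
contact_force: [0.2, 0.7, -1.3]
grip_width: 0.0418
gripper_force: 42.0
clock: 7.45
tcp_pos: [0.4452, 0.2916, 0.2545]
orientation: [-2.252, -2.191, 0.004]
contact_force: [-0.5, -0.3, -1.1]
grip_width: 0.0418
gripper_force: 42.0
d [0.0016 0.     0.138 ] rv [-0.0019  0.0017 -0.0031] q7 -0.57
```

View pics/w4.png

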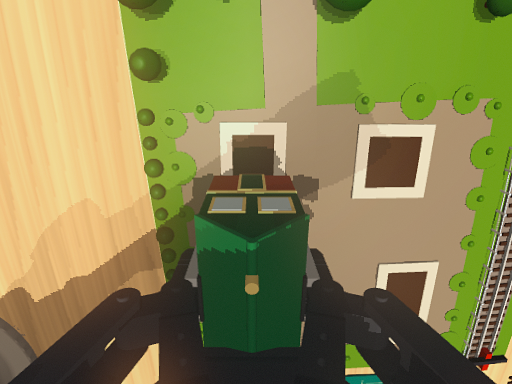

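The box hangs upright and square in the fingers (roof at (252,270)), just over its plot (253,150).

```bash
python3 -m pendant '[{"tx": 0.0015, "tz": 0.04, "wz": -0.003}, {"tx": 0.0015, "tz": 0.08, "wz": -0.003}, {"tx": 0.0015, "tz": 0.11, "wz": -0.003}, {"tx": 0.0015, "tz": 0.125, "wz": -0.003}, {"tx": 0.0015, "tz": 0.125, "wz": -0.003}]' && python3 -m pendant '[{"tz": 0.003}, {"tz": 0.006}, {"tz": 0.008}, {"tz": 0.009}, {"tz": 0.009}]' && python3 -m pendant '[{"tz": 0.001}, {"tz": 0.002}, {"tz": 0.003}, {"tz": 0.003}]'; python3 - <<'E'
from h import *
go(.445,.293,.1165,np.radians(-1.4))
E
```

```text
clock: 8.0
tcp_pos: [0.4443, 0.2927, 0.1284]
orientation: [-2.247, -2.195, 0.008]
contact_force: [-0.1, 0.1, -0.9]
grip_width: 0.0413
gripper_force: 42.1
clock: 8.5
tcp_pos: [0.4458, 0.2938, 0.1222]
orientation: [-2.247, -2.196, -0.001]
contact_force: [0.6, 0.8, -0.5]
grip_width: 0.0413
gripper_force: 42.1
clock: 8.9
tcp_pos: [0.4456, 0.2936, 0.1188]
orientation: [-2.247, -2.196, 0.0]
contact_force: [0.8, -0.7, -1.2]
grip_width: 0.0418
gripper_force: 42.1
d [-0.0006 -0.0006  0.0023] rv [-0.0002  0.0002  0.0014] q7 -0.46
```

```bash
python3 -m pendant '[{"tx": -0.0005, "ty": -0.0005, "tz": 0.0005}, {"tx": -0.0005, "ty": -0.0005, "tz": 0.001}, {"tx": -0.0005, "ty": -0.0005, "tz": 0.0015}, {"tx": -0.0005, "ty": -0.0005, "tz": 0.0015}]' && python3 -m pendant '[{"tz": 0.0005}, {"tz": 0.001}, {"tz": 0.001}]'
```

```text
clock: 9.3
tcp_pos: [0.4451, 0.2931, 0.1173]
orientation: [-2.247, -2.196, 0.0]
contact_force: [-0.2, -0.5, -0.6]
grip_width: 0.0415
gripper_force: 42.1
clock: 9.6
tcp_pos: [0.4451, 0.2931, 0.1163]
orientation: [2.247, 2.196, -0.0]
contact_force: [-0.5, 0.1, -1.6]
grip_width: 0.0416
gripper_force: 42.1
```

```bash
python3 -m pendant '[{"tz": 0.0005}, {"tz": 0.0005}]' && python3 -m pendant '[{"tz": 0.0005}, {"tz": 0.0005}]' && python3 -m pendant '[{"tz": 0.0005}, {"tz": 0.0005}]' | grep -A1 contact
```

```text
clock: 9.8
tcp_pos: [0.4452, 0.2931, 0.1161]
orientation: [-2.247, -2.195, 0.0]
contact_force: [-2.1, 0.3, 3.5]
grip_width: 0.0415
gripper_force: 42.6
clock: 10.0
tcp_pos: [0.4452, 0.2931, 0.1161]
orientation: [-2.247, -2.195, -0.0]
contact_force: [-2.5, -1.9, 10.1]
grip_width: 0.0419
gripper_force: 43.5
contact_force: [-4.9, -2.1, 16.2]
grip_width: 0.0414
```

```bash
python3 -m pendant '[{"tz": -0.001}, {"tz": -0.001}]' && python3 -m pendant '[{}, {}, {}]' 0.06 | tail -2 && python3 -m pendant '[{"tz": -0.02}, {"tz": -0.06}, {"tz": -0.1}, {"tz": -0.14}, {"tz": -0.165}]' && python3 -m pendant '[{}]' | head -2
cat >> h.py <<'E'
def check(x,y,rad,tags=("scene","side")):
    for n in tags:
        c,p,d=snap(n,"chk_"+n); P=cloud(c,d); m=(np.hypot(P[...,0]-x,P[...,1]-y)<rad)&(d>0)&(P[...,2]>.045)&(P[...,2]<.12); q=P[m]
        R=cv2.minAreaRect(q[:,:2].astype(np.float32)*1000); print(n,len(q),"top",round(np.percentile(q[:,2],99),4),np.round(R[0],1),np.round(R[1],1),round(R[2],1))
E
python3 - <<'E'
from h import *
check(.445,.293,.055,("scene","side","wrist"))
go(.423,-.235,.28,np.radians(-13))
E
```

```text
clock: 10.4
tcp_pos: [0.4453, 0.2932, 0.1162]
orientation: [2.247, 2.196, 0.001]
contact_force: [-0.7, -1.1, 4.9]
grip_width: 0.0412
gripper_force: 42.8
grip_width: 0.0598
gripper_force: 0.0
clock: 11.2
tcp_pos: [0.4459, 0.2934, 0.2838]
orientation: [2.247, 2.195, 0.005]
contact_force: [-0.4, -0.1, 0.2]
grip_width: 0.0599
gripper_force: 0.0
clock: 11.3
tcp_pos: [0.4468, 0.2941, 0.2846]
scene 776 top 0.1042 [445.3 293.3] [74.5 45.1] 88.9
side 1100 top 0.1041 [445.7 293.7] [77.4 44. ] 88.9
wrist 4085 top 0.1053 [444.9 293. ] [76.1 44.2] 88.8
d [-5.283e-01 -9.600e-03  4.000e-04] rv [-0.001   0.0008  0.204 ] q7 -0.58
```

```bash
python3 -m pendant '[{"tx": -0.05, "ty": 0.01}, {"tx": -0.1, "ty": 0.02}, {"tx": -0.15, "ty": 0.03}, {"tx": -0.2, "ty": 0.04}, {"tx": -0.24, "ty": 0.05}]' 0.072 | head -2 && python3 -m pendant '[{"tx": -0.05, "ty": -0.01, "wz": 0.04}, {"tx": -0.1, "ty": -0.02, "wz": 0.08}, {"tx": -0.15, "ty": -0.03, "wz": 0.12}, {"tx": -0.2, "ty": -0.04, "wz": 0.16}, {"tx": -0.24, "ty": -0.055, "wz": 0.2}]' | head -2 && python3 -m pendant '[{"tx": -0.04, "ty": -0.01}, {"tx": -0.04, "ty": -0.01}, {"tx": -0.04, "ty": -0.01}]' 
python3 - <<'E'
from h import *
roof("w5",.423,-.235,.05,.015)
c,p,d=load("w5");P=cloud(c,d); q=P[(np.hypot(P[...,0]-.423,P[...,1]+.235)<.05)&(d>0)&(P[...,2]>.065)&(P[...,2]<.1)]; print(q.mean(0))
o=r.get_obs(); print(o["tcp_pos"])
q=P[(np.abs(P[...,0]-.36)<.02)&(np.abs(P[...,1]+.2)<.04)&(d>0)&(P[...,2]>.008)]; print("brush",len(q),np.round(q.max(0),3) if len(q) else 0)
E
```

```text
clock: 11.95
tcp_pos: [0.4886, 0.0495, 0.2795]
clock: 12.45
tcp_pos: [0.428, -0.1886, 0.2798]
clock: 12.75
tcp_pos: [0.4095, -0.2238, 0.2798]
orientation: [-2.456, -1.956, 0.003]
contact_force: [0.3, 1.3, 0.2]
grip_width: 0.0721
gripper_force: 0.0
2973 top 0.0719 [ 423.  -235.2] [55.  55.3] 76.8
[ 0.42290208 -0.23443408  0.06812712]
[ 0.41028125 -0.22272315  0.27991492]
brush 11036 [ 0.38  -0.16   0.298]
```

View pics/w5.png

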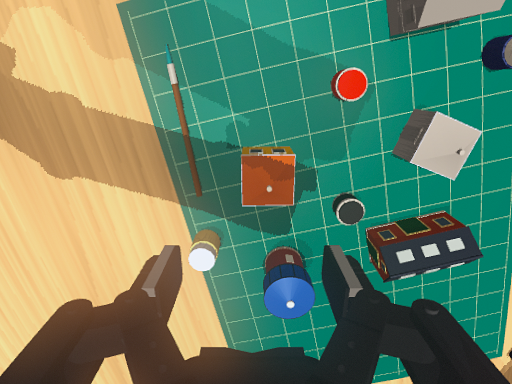

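The lamp hut is at (268,178), square to the picture. The brush at (185,120) lies 55 px to its left, clear of the finger.

```bash
python3 -c "
from h import *
go(.423,-.235,.088,np.radians(-13.2))"
```

```text
d [-0.0092  0.0155  0.1919] rv [-0.002   0.      0.0074] q7 0.33
```

```bash
python3 -m pendant '[{"tx": -0.009, "ty": 0.0155, "tz": 0.02, "wz": 0.007}, {"tx": -0.009, "ty": 0.0155, "tz": 0.06, "wz": 0.007}, {"tx": -0.009, "ty": 0.0155, "tz": 0.1, "wz": 0.007}, {"tx": -0.009, "ty": 0.0155, "tz": 0.11, "wz": 0.007}, {"tx": -0.009, "ty": 0.0155, "tz": 0.11, "wz": 0.007}]' | head -2 ; python3 -c "
from h import *
go(.423,-.235,.088,np.radians(-13.2))"
```

```text
clock: 13.3
tcp_pos: [0.4232, -0.2343, 0.1696]
d [-0.0008  0.0003  0.0816] rv [-0.0043 -0.0001  0.0021] q7 0.55
```

```bash
python3 -m pendant '[{"tx": -0.0005, "tz": 0.03}, {"tx": -0.0005, "tz": 0.06}, {"tx": -0.0005, "tz": 0.075}, {"tx": -0.0005, "tz": 0.0815}, {"tx": -0.0005, "tz": 0.0815}]' | head -2 && python3 -m pendant '[{}, {}, {}, {}, {}]' 0.04 30 && python3 -m pendant '[{}, {}, {}]' && python3 -m pendant '[{"tz": -0.02}, {"tz": -0.06}, {"tz": -0.1}, {"tz": -0.14}, {"tz": -0.18}]' - 40 && python3 -m pendant '[{}, {}]' |tail -2;  python3 -c "
from h import *
go(.59,.298,.27,np.radians(-.9))"
```

```text
clock: 13.8
tcp_pos: [0.4244, -0.2361, 0.0902]
clock: 14.3
tcp_pos: [0.4245, -0.2364, 0.0908]
orientation: [2.46, 1.951, 0.003]
contact_force: [-1.0, 0.1, 6.9]
grip_width: 0.0534
gripper_force: 31.9
clock: 14.6
tcp_pos: [0.4245, -0.2364, 0.0908]
orientation: [2.46, 1.951, 0.003]
contact_force: [-1.1, 1.3, 8.3]
grip_width: 0.0533
gripper_force: 31.9
clock: 15.1
tcp_pos: [0.4231, -0.2361, 0.2715]
orientation: [2.462, 1.951, 0.001]
contact_force: [1.1, 0.9, -1.1]
grip_width: 0.0534
gripper_force: 44.2
grip_width: 0.0535
gripper_force: 44.4
d [0.5577 0.0403 0.0012] rv [ 0.003  -0.0009 -0.2138] q7 0.4
```

```bash
python3 -m pendant '[{"tx": 0.03, "ty": 0.002}, {"tx": 0.07, "ty": 0.005}, {"tx": 0.11, "ty": 0.008}, {"tx": 0.15, "ty": 0.01}, {"tx": 0.19, "ty": 0.013}]' |head -2 && python3 -m pendant '[{"tx": 0.04, "ty": 0.003}, {"tx": 0.08, "ty": 0.006}, {"tx": 0.12, "ty": 0.009}, {"tx": 0.16, "ty": 0.012}, {"tx": 0.2, "ty": 0.015}]' |head -2 && python3 -m pendant '[{"tx": 0.04, "ty": 0.003, "wz": -0.04}, {"tx": 0.08, "ty": 0.006, "wz": -0.08}, {"tx": 0.12, "ty": 0.009, "wz": -0.12}, {"tx": 0.15, "ty": 0.011, "wz": -0.17}, {"tx": 0.166, "ty": 0.012, "wz": -0.214}]'|head -2 && python3 -m pendant '[{}, {}, {}]'; python3 - <<'E'
from h import *
go(.59,.297,.1103,np.radians(-.9))
E
```

```text
clock: 15.8
tcp_pos: [0.4787, -0.0524, 0.2681]
clock: 16.3
tcp_pos: [0.539, 0.1387, 0.2677]
clock: 16.8
tcp_pos: [0.5884, 0.2992, 0.2669]
clock: 17.1
tcp_pos: [0.5893, 0.2934, 0.2693]
orientation: [2.243, 2.199, -0.002]
contact_force: [0.1, -0.7, -0.7]
grip_width: 0.0536
gripper_force: 44.3
d [0.0038 0.0007 0.159 ] rv [-0.0006  0.0012 -0.0042] q7 -0.32
```

```bash
python3 -m pendant '[{"tx": 0.003, "ty": 0.0005, "tz": 0.03}, {"tx": 0.003, "ty": 0.0005, "tz": 0.07}, {"tx": 0.003, "ty": 0.0005, "tz": 0.11}, {"tx": 0.003, "ty": 0.0005, "tz": 0.135}, {"tx": 0.003, "ty": 0.0005, "tz": 0.14}]' |head -2 && python3 -m pendant '[{}, {}, {}]'|head -2; python3 - <<'E'
from h import *
go(.59,.297,.1103,np.radians(-.9))
E
```

```text
clock: 17.6
tcp_pos: [0.588, 0.2966, 0.1265]
clock: 17.9
tcp_pos: [0.5909, 0.2993, 0.1315]
d [-0.0023 -0.0009  0.0212] rv [ 0.0028 -0.0018 -0.0008] q7 -0.26
```

```bash
python3 -m pendant '[{"tx": -0.002, "ty": -0.001, "tz": 0.005}, {"tx": -0.002, "ty": -0.001, "tz": 0.01}, {"tx": -0.002, "ty": -0.001, "tz": 0.015}, {"tx": -0.002, "ty": -0.001, "tz": 0.018}, {"tx": -0.002, "ty": -0.001, "tz": 0.018}]' |head -2 && python3 -m pendant '[{"tz": 0.0005}, {"tz": 0.001}, {"tz": 0.001}, {"tz": 0.001}]'|sed -n '1,4p'; python3 - <<'E'
from h import *
go(.59,.297,.1103,np.radians(-.9))
E
```

```text
clock: 18.4
tcp_pos: [0.5884, 0.2971, 0.1106]
clock: 18.8
tcp_pos: [0.5889, 0.2972, 0.1105]
orientation: [2.239, 2.204, 0.0]
contact_force: [0.5, 0.1, -0.3]
d [-0.0002  0.0012  0.0002] rv [ 0.0002 -0.0001 -0.0003] q7 -0.24
```

```bash
python3 -m pendant '[{"ty": 0.001}, {"ty": 0.001}, {"ty": 0.001, "tz": 0.0003}, {"ty": 0.001, "tz": 0.0005}]' |sed -n '1,4p' && python3 -m pendant '[{"tz": 0.0004}, {"tz": 0.0004}]'|sed -n '1,4p' && python3 -m pendant '[{"tz": 0.0004}, {"tz": 0.0004}]'|sed -n '1,4p'
```

```text
clock: 19.2
tcp_pos: [0.5898, 0.2971, 0.11]
orientation: [-2.239, -2.204, -0.0]
contact_force: [-0.7, -1.3, 2.3]
clock: 19.4
tcp_pos: [0.5898, 0.2971, 0.11]
orientation: [-2.239, -2.203, -0.0]
contact_force: [-2.6, -0.2, 5.1]
clock: 19.6
tcp_pos: [0.5898, 0.2971, 0.11]
orientation: [-2.239, -2.203, -0.0]
contact_force: [-3.5, -1.2, 7.3]
```

```bash
python3 -m pendant '[{"tz": -0.001}, {"tz": -0.001}]' |sed -n '4p' && python3 -m pendant '[{}, {}, {}]' 0.072 | tail -2 && python3 -m pendant '[{"tz": -0.02}, {"tz": -0.06}, {"tz": -0.1}, {"tz": -0.14}, {"tz": -0.18}]' |head -2&& python3 -m pendant '[{}]' | head -2
python3 - <<'E'
from h import *
check(.59,.298,.05,("scene","side","wrist"))
go(.419,-.364,.29,0)
E
```

```text
contact_force: [0.3, 0.2, 3.4]
grip_width: 0.0719
gripper_force: 0.0
clock: 20.6
tcp_pos: [0.5896, 0.297, 0.2917]
clock: 20.7
tcp_pos: [0.5925, 0.2976, 0.2965]
scene 701 top 0.0918 [588.2 296.3] [54.9 55.9] 89.2
side 926 top 0.0899 [589.7 297.3] [56.1 55.7] 88.7
wrist 3084 top 0.0907 [589.2 297. ] [55.2 55.2] 88.9
d [-6.637e-01 -1.598e-01 -3.000e-04] rv [-0.0008  0.0001 -0.0159] q7 -0.33
```

```bash
python3 -m pendant '[{"tx": -0.04, "ty": -0.01}, {"tx": -0.085, "ty": -0.02}, {"tx": -0.13, "ty": -0.03}, {"tx": -0.178, "ty": -0.043}, {"tx": -0.221, "ty": -0.053}]' |head -2 && python3 -m pendant '[{"tx": -0.045, "ty": -0.011}, {"tx": -0.09, "ty": -0.022}, {"tx": -0.135, "ty": -0.033}, {"tx": -0.18, "ty": -0.043}, {"tx": -0.221, "ty": -0.053}]' |head -2 && python3 -m pendant '[{"tx": -0.045, "ty": -0.011}, {"tx": -0.09, "ty": -0.022}, {"tx": -0.135, "ty": -0.033}, {"tx": -0.18, "ty": -0.043}, {"tx": -0.221, "ty": -0.053}]' |head -2 && python3 -m pendant '[{}, {}, {}]'|head -2; python3 - <<'E'
from h import *
roof("w6",.419,-.364,.045,.05)
go(.419,-.364,.115,0)
E
```

```text
clock: 21.35
tcp_pos: [0.5313, 0.0747, 0.2884]
clock: 21.85
tcp_pos: [0.475, -0.1448, 0.2888]
clock: 22.35
tcp_pos: [0.4188, -0.3646, 0.2885]
clock: 22.65
tcp_pos: [0.4204, -0.3617, 0.2889]
2764 top 0.085 [ 418.1 -365.3] [56.7 56.7] 81.1
d [-0.0029 -0.0015  0.1741] rv [-0.0013 -0.0015 -0.0135] q7 0.88
```

View pics/w6.png

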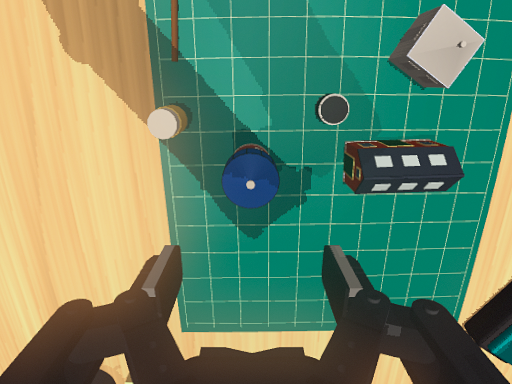

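The tower is at (250,178), upright, with the pot at (167,122) clear of the left finger.

```bash
python3 -m pendant '[{"tx": -0.003, "ty": -0.002, "tz": 0.02, "wz": -0.013}, {"tx": -0.003, "ty": -0.002, "tz": 0.05, "wz": -0.013}, {"tx": -0.003, "ty": -0.002, "tz": 0.08, "wz": -0.013}, {"tx": -0.003, "ty": -0.002, "tz": 0.1, "wz": -0.013}, {"tx": -0.003, "ty": -0.002, "tz": 0.1, "wz": -0.013}]' |head -2 && python3 -m pendant '[{}, {}]'|head -2;python3 - <<'E'
from h import *
go(.4185,-.3648,.108,0)
E
```

```text
clock: 23.2
tcp_pos: [0.4178, -0.3634, 0.1874]
clock: 23.4
tcp_pos: [0.419, -0.3662, 0.1913]
d [ 0.0015 -0.0007  0.0833] rv [ 0.0017  0.0009 -0.002 ] q7 1.0
```

```bash
python3 -m pendant '[{"tx": 0.001, "ty": -0.001, "tz": 0.03}, {"tx": 0.001, "ty": -0.001, "tz": 0.06}, {"tx": 0.001, "ty": -0.001, "tz": 0.075}, {"tx": 0.001, "ty": -0.001, "tz": 0.083}, {"tx": 0.001, "ty": -0.001, "tz": 0.083}]' | head -2 && python3 -m pendant '[{}, {}, {}, {}, {}]' 0.045 30 && python3 -m pendant '[{}, {}, {}]'|sed -n '2p;4p;5p' && python3 -m pendant '[{"tz": -0.02}, {"tz": -0.06}, {"tz": -0.1}, {"tz": -0.14}, {"tz": -0.17}]' - 40 && python3 -m pendant '[{}, {}]' |tail -2;  python3 -c "
from h import *
go(.442,.0999,.28,0)"
```

```text
clock: 23.9
tcp_pos: [0.4172, -0.3653, 0.1071]
clock: 24.4
tcp_pos: [0.4176, -0.3659, 0.1083]
orientation: [2.223, 2.216, 0.001]
contact_force: [-0.6, 0.0, 6.8]
grip_width: 0.0554
gripper_force: 31.7
tcp_pos: [0.4177, -0.3659, 0.1083]
contact_force: [-0.5, -0.5, 6.4]
grip_width: 0.0554
clock: 25.2
tcp_pos: [0.4171, -0.3656, 0.2797]
orientation: [2.224, 2.216, 0.001]
contact_force: [0.7, -0.7, -1.6]
grip_width: 0.0551
gripper_force: 42.7
grip_width: 0.055
gripper_force: 42.8
d [ 0.4649  0.0236 -0.0025] rv [ 0.0015 -0.0001 -0.0026] q7 0.92
```

```bash
python3 -m pendant '[{"tx": 0.03, "ty": 0.005}, {"tx": 0.07, "ty": 0.012}, {"tx": 0.11, "ty": 0.02}, {"tx": 0.15, "ty": 0.03}, {"tx": 0.19, "ty": 0.04}]' |head -2 && python3 -m pendant '[{"tx": 0.04, "ty": 0.01}, {"tx": 0.08, "ty": 0.01}, {"tx": 0.12, "ty": 0.01}, {"tx": 0.16, "ty": 0.005}, {"tx": 0.2}]' |head -2 && python3 -m pendant '[{"tx": 0.04, "ty": -0.01}, {"tx": 0.065, "ty": -0.016}, {"tx": 0.073, "ty": -0.017}, {"tx": 0.073, "ty": -0.017}, {"tx": 0.073, "ty": -0.017}]'|head -2 ; python3 - <<'E'
from h import *
go(.442,.099,.1478,0)
snap("wrist","w7")
E
```

```text
clock: 25.9
tcp_pos: [0.4568, -0.1733, 0.2756]
clock: 26.4
tcp_pos: [0.4569, 0.0263, 0.2757]
clock: 26.9
tcp_pos: [0.4414, 0.0964, 0.2765]
d [0.0027 0.0007 0.1287] rv [-0.001   0.0011 -0.0044] q7 -0.23
```

View pics/w7.png

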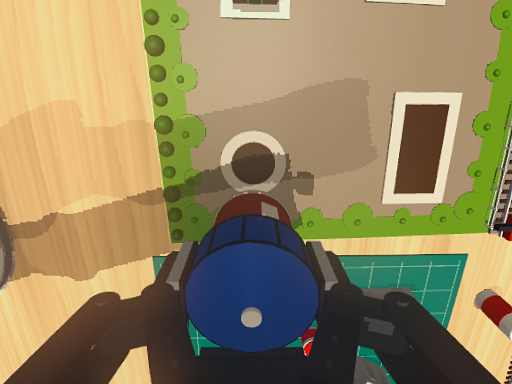

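The tower is held upright (tank (252,290)), over its plot (252,163).

```bash
python3 -m pendant '[{"tx": 0.002, "ty": 0.0005, "tz": 0.03}, {"tx": 0.002, "ty": 0.0005, "tz": 0.07}, {"tx": 0.002, "ty": 0.0005, "tz": 0.1}, {"tx": 0.002, "ty": 0.0005, "tz": 0.12}, {"tx": 0.002, "ty": 0.0005, "tz": 0.129}]' |head -2 && python3 -m pendant '[{}, {}, {}]'|head -2; python3 - <<'E'
from h import *
go(.442,.099,.1278,0)
E
```

```text
clock: 27.45
tcp_pos: [0.4414, 0.0979, 0.1464]
clock: 27.75
tcp_pos: [0.4428, 0.0997, 0.1492]
d [-0.0007 -0.0009  0.0214] rv [ 0.002  -0.001  -0.0035] q7 -0.02
```

```bash
python3 -m pendant '[{"tx": -0.0005, "ty": -0.0005, "tz": 0.005}, {"tx": -0.0005, "ty": -0.0005, "tz": 0.01}, {"tx": -0.0005, "ty": -0.0005, "tz": 0.015}, {"tx": -0.0005, "ty": -0.0005, "tz": 0.019}, {"tx": -0.0005, "ty": -0.0005, "tz": 0.019}]' |head -2 && python3 -m pendant '[{"tz": 0.0005}, {"tz": 0.001}, {"tz": 0.001}, {"tz": 0.001}]'|sed -n '1,4p'; python3 - <<'E'
from h import *
go(.442,.099,.1278,0)
E
```

```text
clock: 28.25
tcp_pos: [0.4412, 0.0991, 0.1285]
clock: 28.65
tcp_pos: [0.4416, 0.0993, 0.1282]
orientation: [2.225, 2.218, 0.0]
contact_force: [0.4, 0.2, -0.8]
d [-0.0003  0.0004  0.0004] rv [ 0.0002 -0.0001 -0.003 ] q7 0.01
```

```bash
python3 -m pendant '[{"ty": 0.0005, "tz": 0.0004}, {"ty": 0.0005, "tz": 0.0006}, {"ty": 0.0005, "tz": 0.0006}]' |sed -n '1,4p' && python3 -m pendant '[{"tz": 0.0004}, {"tz": 0.0004}]'|sed -n '1,4p'
```

```text
clock: 28.95
tcp_pos: [0.442, 0.0993, 0.1275]
orientation: [-2.225, -2.218, -0.0]
contact_force: [-0.4, 0.0, -1.6]
clock: 29.15
tcp_pos: [0.4421, 0.0993, 0.1273]
orientation: [-2.225, -2.218, -0.0]
contact_force: [-0.9, -0.4, 4.3]
```

```bash
python3 -m pendant '[{}, {}, {}]' 0.068 | tail -2 && python3 -m pendant '[{"tz": -0.02}, {"tz": -0.06}, {"tz": -0.1}, {"tz": -0.14}, {"tz": -0.16}]' |head -2&& python3 -m pendant '[{}]' | head -2
python3 - <<'E'
from h import *
check(.442,.0999,.045,("scene","side","wrist"))
go(.581,-.36,.28,np.radians(-89))
E
```

```text
grip_width: 0.068
gripper_force: 0.0
clock: 29.95
tcp_pos: [0.443, 0.0992, 0.29]
clock: 30.05
tcp_pos: [0.4435, 0.0997, 0.2898]
scene 521 top 0.1043 [442.6 100.7] [57.1 56.3] 46.0
side 639 top 0.104 [442.4 100.5] [55.  56.3] 11.6
wrist 3190 top 0.1042 [442.2 100. ] [56.1 57. ] 4.8
d [-0.4588  0.1409  0.0062] rv [-8.0000e-04  1.3000e-03  1.5506e+00] q7 -0.24
```

```bash
python3 -m pendant '[{"tx": -0.04, "ty": 0.012}, {"tx": -0.085, "ty": 0.026}, {"tx": -0.13, "ty": 0.04}, {"tx": -0.178, "ty": 0.055}, {"tx": -0.22, "ty": 0.068}]' |head -2 && python3 -m pendant '[{"tx": -0.045, "ty": 0.014, "wz": 0.1}, {"tx": -0.09, "ty": 0.028, "wz": 0.24}, {"tx": -0.135, "ty": 0.042, "wz": 0.38}, {"tx": -0.18, "ty": 0.056, "wz": 0.52}, {"tx": -0.22, "ty": 0.07, "wz": 0.66}]' |head -2 && python3 -m pendant '[{"wz": 0.14}, {"wz": 0.28}, {"wz": 0.42}, {"wz": 0.56}, {"wz": 0.7}]' |head -2 && python3 -m pendant '[{"wz": 0.12}, {"wz": 0.19}, {"wz": 0.19}]'|head -2; python3 -c "
from h import *
go(.581,-.36,.28,np.radians(-89))"
```

```text
clock: 30.7
tcp_pos: [0.5089, -0.1232, 0.2854]
clock: 31.2
tcp_pos: [0.5781, -0.3435, 0.2845]
clock: 31.7
tcp_pos: [0.578, -0.3411, 0.2846]
clock: 32.0
tcp_pos: [0.5781, -0.341, 0.2846]
d [0.0026 0.0191 0.0046] rv [-0.0004  0.0038 -0.0007] q7 -0.54
```

```bash
python3 -m pendant '[{"tx": 0.0025, "ty": 0.019, "tz": 0.004, "wy": 0.004}, {"tx": 0.0025, "ty": 0.019, "tz": 0.004, "wy": 0.004}, {"tx": 0.0025, "ty": 0.019, "tz": 0.004, "wy": 0.004}]'|head -2; python3 - <<'E'
from h import *
roof("w8",.58,-.36,.068,.03)
c,p,d=load("w8");P=cloud(c,d); q=P[(np.hypot(P[...,0]-.58,P[...,1]+.36)<.068)&(d>0)&(P[...,2]>.067)&(P[...,2]<.1)]; R=cv2.minAreaRect(q[:,:2].astype(np.float32)*1000);print("ridge",np.round(R[0],1),np.round(R[1],1),R[2])
go(.581,-.36,.088,np.radians(-89))
E
```

```text
clock: 32.3
tcp_pos: [0.5809, -0.3604, 0.2821]
4939 top 0.0766 [ 580.7 -363. ] [101.5  50.2] 1.3
ridge [ 580.7 -363. ] [101.4  23.9] 1.5339710712432861
d [-0.0008  0.0003  0.1943] rv [-0.0008 -0.0029  0.0008] q7 -0.52
```

View pics/w8.png

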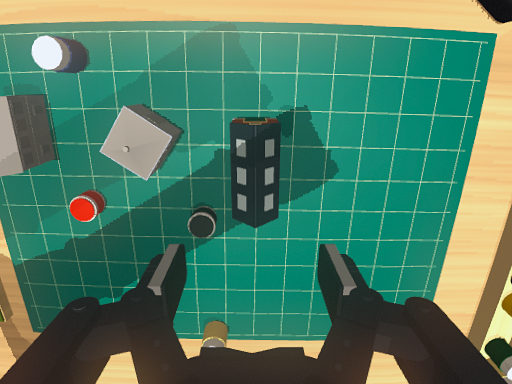

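The shed is at (255,172), square to the fingers. The black pot (202,222) and grey hut (142,142) are clear of both fingers.

```bash
python3 -m pendant '[{"tx": -0.0005, "ty": 0.003, "tz": 0.03, "wz": -0.007}, {"tx": -0.0005, "ty": 0.003, "tz": 0.07, "wz": -0.007}, {"tx": -0.0005, "ty": 0.003, "tz": 0.1, "wz": -0.007}, {"tx": -0.0005, "ty": 0.003, "tz": 0.12, "wz": -0.007}, {"tx": -0.0005, "ty": 0.003, "tz": 0.12, "wz": -0.007}]' |head -2 && python3 -m pendant '[{}, {}]'|head -2;python3 - <<'E'
from h import *
go(.5807,-.363,.088,np.radians(-88.6))
E
```

```text
clock: 32.85
tcp_pos: [0.5808, -0.3615, 0.1603]
clock: 33.05
tcp_pos: [0.5822, -0.3639, 0.1651]
d [-0.002  -0.0011  0.0771] rv [ 0.0019 -0.0063  0.0004] q7 -0.44
```

```bash
python3 -m pendant '[{"tx": -0.001, "ty": -0.0005, "tz": 0.03}, {"tx": -0.001, "ty": -0.0005, "tz": 0.06}, {"tx": -0.001, "ty": -0.0005, "tz": 0.07}, {"tx": -0.001, "ty": -0.0005, "tz": 0.076}, {"tx": -0.001, "ty": -0.0005, "tz": 0.076}]' | head -2 && python3 -m pendant '[{}, {}, {}, {}, {}]' 0.035 30 && python3 -m pendant '[{}, {}, {}]'|sed -n '2p;4p;5p' && python3 -m pendant '[{"tz": -0.02}, {"tz": -0.06}, {"tz": -0.1}, {"tz": -0.14}, {"tz": -0.18}]' - 45 && python3 -m pendant '[{}, {}]' |tail -2;  python3 -c "
from h import *
go(.626,.1138,.27,np.radians(.7))"
```

```text
clock: 33.55
tcp_pos: [0.5812, -0.3631, 0.0879]
clock: 34.05
tcp_pos: [0.5815, -0.3635, 0.0887]
orientation: [3.14, 0.039, 0.01]
contact_force: [-0.5, -0.3, 6.6]
grip_width: 0.0473
gripper_force: 33.1
tcp_pos: [0.5815, -0.3635, 0.0887]
contact_force: [-0.1, 0.2, 6.0]
grip_width: 0.0475
clock: 34.85
tcp_pos: [0.5795, -0.3624, 0.2697]
orientation: [-3.141, -0.038, -0.006]
contact_force: [0.4, -0.3, -1.3]
grip_width: 0.0472
gripper_force: 48.2
grip_width: 0.0474
gripper_force: 48.5
d [ 0.0577 -0.4751 -0.0012] rv [ 0.0046 -0.0044 -1.5584] q7 -0.51
```

```bash
python3 -m pendant '[{"tx": 0.003, "ty": -0.03}, {"tx": 0.008, "ty": -0.07}, {"tx": 0.013, "ty": -0.11}, {"tx": 0.018, "ty": -0.15}, {"tx": 0.023, "ty": -0.19}]' |head -2 && python3 -m pendant '[{"tx": 0.005, "ty": -0.04, "wz": -0.1}, {"tx": 0.01, "ty": -0.08, "wz": -0.22}, {"tx": 0.015, "ty": -0.12, "wz": -0.34}, {"tx": 0.02, "ty": -0.16, "wz": -0.46}, {"tx": 0.025, "ty": -0.2, "wz": -0.58}]' |head -2 && python3 -c "
from h import *
go(.626,.1146,.268,np.radians(.7))"
```

```text
clock: 35.55
tcp_pos: [0.5975, -0.1699, 0.2655]
clock: 36.05
tcp_pos: [0.6173, 0.0305, 0.2657]
d [ 0.0553 -0.0639 -0.0023] rv [ 7.000e-04 -3.000e-04 -9.731e-01] q7 -0.57
```

```bash
python3 -m pendant '[{"tx": 0.02, "ty": -0.025, "wz": -0.12}, {"tx": 0.04, "ty": -0.047, "wz": -0.25}, {"tx": 0.05, "ty": -0.06, "wz": -0.38}, {"tx": 0.054, "ty": -0.063, "wz": -0.52}, {"tx": 0.055, "ty": -0.064, "wz": -0.64}]' |head -2 && python3 -m pendant '[{"wz": -0.12}, {"wz": -0.25}, {"wz": -0.32}, {"wz": -0.32}, {"wz": -0.32}]' |head -2 && python3 -c "
from h import *
go(.626,.1146,.128,np.radians(.7))
snap('wrist','w9')"
```

```text
clock: 36.55
tcp_pos: [0.6262, 0.1142, 0.2655]
clock: 37.05
tcp_pos: [0.6266, 0.1124, 0.2663]
d [ 0.0023 -0.0009  0.1383] rv [ 0.0019  0.0003 -0.0203] q7 0.1
```

View pics/w9.png

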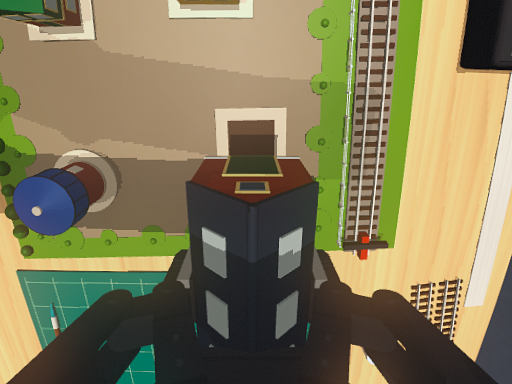

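The shed is held square (roof (252,270)) over its plot (250,125). The placed tower at (55,200) is clear.

```bash
python3 -m pendant '[{"tx": 0.002, "ty": -0.001, "tz": 0.03, "wz": -0.02}, {"tx": 0.002, "ty": -0.001, "tz": 0.07, "wz": -0.02}, {"tx": 0.002, "ty": -0.001, "tz": 0.1, "wz": -0.02}, {"tx": 0.002, "ty": -0.001, "tz": 0.12, "wz": -0.02}, {"tx": 0.002, "ty": -0.001, "tz": 0.138, "wz": -0.02}]' |head -2 && python3 -m pendant '[{}, {}, {}]'|head -2; python3 - <<'E'
from h import *
go(.626,.1146,.108,np.radians(.7))
E
```

```text
clock: 37.6
tcp_pos: [0.6263, 0.1144, 0.1275]
clock: 37.9
tcp_pos: [0.6278, 0.1143, 0.1306]
d [ 0.0003 -0.0019  0.0226] rv [ 0.0062 -0.0003  0.0014] q7 0.22
```

```bash
python3 -m pendant '[{"ty": -0.001, "tz": 0.005, "wx": 0.006}, {"ty": -0.001, "tz": 0.01, "wx": 0.006}, {"ty": -0.001, "tz": 0.015, "wx": 0.006}, {"ty": -0.001, "tz": 0.019, "wx": 0.006}, {"ty": -0.001, "tz": 0.019, "wx": 0.006}]' |head -2 && python3 -m pendant '[{"tz": 0.0005}, {"tz": 0.001}, {"tz": 0.001}, {"tz": 0.001}]'|sed -n '1,4p'; python3 - <<'E'
from h import *
go(.626,.1146,.108,np.radians(.7))
E
```

```text
clock: 38.4
tcp_pos: [0.6255, 0.1143, 0.1095]
clock: 38.8
tcp_pos: [0.626, 0.1143, 0.1094]
orientation: [-2.205, -2.236, 0.002]
contact_force: [-0.1, -0.8, -1.6]
d [ 0.0003 -0.      0.0014] rv [-0.0018 -0.0001  0.0018] q7 0.23
```

```bash
python3 -m pendant '[{"tz": 0.0005, "wx": -0.002}, {"tz": 0.001, "wx": -0.002}, {"tz": 0.001, "wx": -0.002}]' |sed -n '1,4p' && python3 -m pendant '[{"tz": 0.0005}, {"tz": 0.0005}]'|sed -n '1,4p' && python3 -m pendant '[{"tz": 0.0004}, {"tz": 0.0004}]'|sed -n '1,4p'
```

```text
clock: 39.1
tcp_pos: [0.6259, 0.1143, 0.1083]
orientation: [-2.206, -2.237, 0.0]
contact_force: [-0.4, 0.8, -1.9]
clock: 39.3
tcp_pos: [0.626, 0.1143, 0.108]
orientation: [-2.206, -2.237, -0.0]
contact_force: [-1.8, -0.3, -0.5]
clock: 39.5
tcp_pos: [0.626, 0.1142, 0.1079]
orientation: [-2.206, -2.237, -0.0]
contact_force: [-3.7, -1.0, 4.8]
```

In contact: release, rise and check everything.

```bash
python3 -m pendant '[{}, {}, {}]' 0.064 | tail -2 && python3 -m pendant '[{"tz": -0.02}, {"tz": -0.06}, {"tz": -0.1}, {"tz": -0.14}, {"tz": -0.16}]' |head -2&& python3 -m pendant '[{}, {}]' | head -2
python3 - <<'E'
from h import *
check(.626,.1138,.07,("scene","side","wrist"))
for n,x,y,h in(("box",.445,.293,.055),("hut",.59,.298,.05),("tower",.442,.1,.045),("greybox",.619,-.097,.06),("greyhut",.609,-.238,.05)):
    print(n); check(x,y,h,("side",))
E
```

```text
grip_width: 0.0635
gripper_force: 0.0
clock: 40.3
tcp_pos: [0.6272, 0.114, 0.2711]
clock: 40.5
tcp_pos: [0.6258, 0.1145, 0.2672]
scene 1029 top 0.0957 [625.3 113.9] [ 51.  102.6] 0.6
side 1081 top 0.0954 [626.6 114.3] [ 51.3 104. ] 0.5
wrist 6202 top 0.0956 [625.6 113.6] [ 50.2 102.1] 0.9
box
side 1103 top 0.1036 [445.7 293.8] [77.1 44.2] 88.7
hut
side 928 top 0.091 [589.7 297.8] [55.8 55.7] 88.9
tower
side 644 top 0.1037 [443.3 101.2] [55.9 56.1] 83.1
greybox
side 356 top 0.0853 [612.1 -99.5] [64.2 43.4] 0.6
greyhut
side 258 top 0.073 [ 608.9 -240.5] [56.1 56.5] 57.0
```

View pics/chk_side.png

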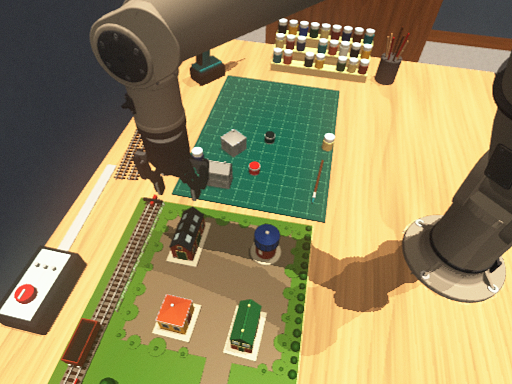

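All four painted buildings stand centred on their plots: shed (187,238), tower (266,240), hut (176,315), box (247,322). The grey hut (233,141) and grey box (217,173) have not moved.

```bash
python3 -c "
from bench import r
print(r.hand_in())"
```

```text
the job is handed in; nothing more can be done
None
```

All four painted buildings are set down upright on their own plots, within about 1 to 1.5 mm of centre and 1° of square by camera; the two grey ones were left untouched on the mat, and the job was handed in with the clock at about 41 s.

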